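# Checking a coffee grinder's spindle for end float with locking pliers

## Task

Check the end float of the hand grinder strapped in the wooden cradle: set the open locking pliers down on the cradle's ledge with their jaws either side of the bare spindle and squeeze the handles until they lock over centre on it, then draw the spindle out to its stop and push it fully home again. Then pinch the tail of the release lever in towards the adjusting screw so that the pliers spring open, lift them off and lay them flat and open back on the rubber mat, with the spindle left home. Do not shift the burr and the brush that share the mat.

Things in the scene. Friction and masses are not known exactly. Their poses are not given: they have to be found in the camera images.
- pliers: Locking pliers, bare steel, about 0.4 kg, lying flat and open; 182 mm long, 18 mm thick. Origin on the underside below the head's centre. Axes: +x to the jaw noses, +y to the moving handle's side, +z up. Offsets below (mm) are in this frame. Pick them up across the head: a grip across both handles would shut and lock them empty.
- pliers_head (a point): Centre of the pliers' riveted head block: 36 mm long (x), 42 mm wide (y), 18 mm thick, 9 mm above the pliers' underside; axes as the pliers. It belongs to the fixed half; the place to carry the pliers by, gripped across its width.
- pliers_jaw (a point): Point between the jaws at x 43, y 0, mid-thickness. Jaws run from x 18 to 55. The fixed jaw's flat face is at y -5. The moving jaw, pivoted at (10, 4), has its face at y +5, parallel, when shut on a 10 mm part; fully open it is swung out 0.30 rad: the gap is then y -5 to +12 at x 32 and to +19 at the noses.
- pliers_handles (a point): Point between the handles at x -62, y 0, mid-thickness; squeeze here. Both run from x -18 to -88. Fixed handle: y -23 to -9. Moving handle: y +9 to +23 when locked; open it is swung out 0.30 rad, its outer side then at y +40 at x -60 and +48 at x -86. Locked, 46 mm over both. With the spindle in the jaws a squeeze of about 12 N passes dead centre; then it stays shut by itself.
- toggle (a joint): Toggle link between the two handles, rad: 0 = handles sprung fully open (as found), about 0.67 = dead centre, 0.78 = locked, handle on its stop. A light spring opens the handles whenever they are short of dead centre.
- lever_tail (a point): Tail of the release lever: a flat steel tongue 34 mm long, 13 mm high, sticking out behind the moving handle to x -127; when locked at x -118, y +20, its outer face at y +23. Opposite lies the knurled knob of the fixed adjusting screw (x -112 to -126, y -23.5 to -8.5). Pinch tail and knob together; a push on the tail alone swings the pliers.
- lever (a joint): Release lever, rad: 0 = at rest (weak return spring), growing as its tail is pressed in towards the adjusting screw until it meets the knob (about 0.5). With the pliers locked, about 5 N and 0.3 rad (some 15 to 20 mm at the tail) push the handle back over dead centre; it springs right open once the lever is let go.
- spindle_tip (a point): Centre of the free end of the grinder's bare steel spindle, a level 10 by 10 mm square bar, two faces upright. Axes: +x along the spindle into the grinder, +y left of that, +z up. It is 50 mm above the bench, 9 mm above the ledge. At joint 0 the bar stands 30 mm out of the grinder's end face (diameter 51 mm, top 76 mm above the bench); a brass bush covers the first 3 mm.
- spindle (a joint): How far the spindle is drawn out, m: 0 = fully home on its inner stop, 0.008 = on its outer stop; found part-way (0.003 to 0.005). It drags with about 3 N of friction and stays where it is left.
- ledge (a point): Middle of the top of the cradle's ledge, 41 mm above the bench: a flat wooden plank 231 mm long (x) and 100 mm wide, fixed to the bench, reaching under the spindle to 4 mm before the grinder's end face; axes as spindle_tip. Pliers lying on it have their mid-plane level with the spindle's axis.
- mat: Black rubber mat fixed on the bench, 150 mm (x) by 460 mm (y), 4 mm thick; origin under its centre. The pliers start near its middle, jaws towards its +y end.
- burr: Dark steel conical burr standing on the mat near its +y end, 38 mm diameter, 38 mm tall; origin under its centre. To be left alone.
- brush: Brush, 130 mm long and about 40 mm wide, lying across the mat (along x) near its -y end. To be left alone.
Mind the look-alikes: they are no part of the job. What is shaped like the pliers but orange is not meant.

How it is judged (in metres and radians):
On the way, in this order (a step that is already met when the one before it is completed fails the run):
1. the pliers are locked over centre with the spindle between their jaws (value of joint toggle above 0.74 rad and x of spindle_tip in the frame of pliers_jaw between -0.024 and 0.008 m and y of spindle_tip in the frame of pliers_jaw between -0.004 and 0.014 m), for 0.15 s.
2. the locked pliers have drawn the spindle out to its outer stop (value of joint toggle above 0.74 rad and value of joint spindle above 0.0068 m), for 0.1 s.
3. the locked pliers have pushed the spindle fully home (value of joint toggle above 0.74 rad and value of joint spindle below 0.0012 m), for 0.1 s.
4. the release lever is pressed in while the pliers are on the spindle (value of joint lever above 0.12 rad and value of joint toggle above 0.3 rad and x of spindle_tip in the frame of pliers_jaw between -0.024 and 0.008 m and y of spindle_tip in the frame of pliers_jaw between -0.004 and 0.014 m), for 0.02 s.
5. the handle has sprung open, the spindle still home (value of joint toggle below 0.15 rad and value of joint spindle below 0.002 m), for 0.1 s.
At the end, for the whole second after the job is handed in: The pliers lie flat (within 7 degrees, not on top of anything) on the rubber mat, head and handles over the mat, sprung open (toggle link below 0.15 rad) and at rest, and the spindle is home within 2 mm (all of step 5 and x of pliers_head in the frame of mat between -0.07 and 0.07 m and y of pliers_head in the frame of mat between -0.22 and 0.22 m and x of pliers_handles in the frame of mat between -0.085 and 0.085 m and y of pliers_handles in the frame of mat between -0.235 and 0.235 m and height (world z) of pliers_head below 0.018 m and angle between pliers_head's own z axis and vertical below 0.12 rad and linear speed of pliers below 0.02 m/s); the robot touches nothing.
It fails at once if the burr or the brush on the mat is shifted by more than 40 mm (distance of any of burr, brush from where it was at the start of the episode above 0.04 m).
It also fails if it takes over 61 s, if anything falls off the work surface, if the arm or the gripper's body presses on something with over 40 N, if the wrist force passes 120 N, or if a joint passes its speed limit or range.

## Robot

A 6-joint arm with a two-finger parallel gripper is mounted at the origin on the work surface. World frame = base frame: x ahead of the robot, y to its left, z up, the work surface at z = 0. Lengths are in m, angles in degrees, forces in N, time in s.
With the tool pointing down it reaches from about 0.35 to 0.875 m from the base axis. Payload 4.2 kg.
Tool frame: the origin (TCP) lies midway between the tips of the shut fingers; the grasp point (between the pads) lies bot.grip_point_offset behind it (bot.grip_point_offset is the distance from the TCP to the grasp point, in m); z points along the fingers, x is the direction in which the jaws open and shut, and the axes are right-handed (so a half turn about z gives the same grasp; the last joint's range is limited). The gripper opens to 87 mm and grips with 3 to 60 N. Pads are 19 mm wide; open, the fingers measure 117 mm over their backs; the gripper's body (75 mm by 190 mm) begins 51 mm behind the grasp point.
Start: joints at [79.847, 22.042, 0.453, 0, -68.411, -14.817], TCP at [0.264, 0.567, 0.223] pointing down, gripper open.
Joint ranges: [-179.83, 179.83], [-69.29, 118.12], [-61.27, 80.66], [-181.25, 117.63], [-171.15, -9.14], [-177.46, 177.46]. Speed limits (degrees/s): [159.86, 159.86, 180, 180, 180, 180].

## Interface

Orientations are given as a 3x3 rotation matrix whose columns are the frame's x, y, z axes.
In Python, from rig import bot gives the robot as it stands.
- The arm moves only by the shell command python3 -m inch 'ROWS'. ROWS is JSON, a list of rows, each a list of 3 entries, a list of its own where there are three numbers: the shift along the world's x, y, z scaled (see below), then the turn, a rotation vector about the world's x, y, z scaled (see below), then the gripper command: -1 is fully open, 1 is shut, values between are in proportion. A call has 1 to 12 rows; each row is the pose to reach, as a shift and turn from the pose commanded when the call began; what a row does not reach only later rows make up. The controller multiplies each number of a shift by 30 cm and each number of a turn by 2 rad. A row lasts 1/12 s, in which the tool goes at most 41.7 mm and 7.16 degrees, less where a joint would pass 70% of its speed; a pose out of reach is approached as far as the arm can. A call with a number of a shift or a turn outside -1 to 1 is refused whole. A call with a gripper value outside its range is refused whole. The fingers move at their own pace and stop on an object; the grip force is fixed at half the most. Time passes only in rows, so rows that repeat a pose let the fingers close. It gives the time, the measured TCP pose, the force and the opening at its end, in the units of the state.
- bot.sense(): the state, without advancing time (a new reading comes with each control period).
- bot.capture(name): name is "side" or "top" or "wrist"; returns a dict with "img" (400x640x3 uint8, red, green, blue), "range_z" (400x640 float32, m along the optical axis (not along the pixel's ray), 0 where there is no reading), "K" (3x3 intrinsics, pixels), "extrinsics" (4x4, takes a point from camera to world coordinates). Camera axes: x right, y down, z forward; pixel columns grow to the right and rows downward; lengths in m; the calibration is good to about 2 mm. A picture is of the moment at which its call begins.
- bot.job_done(): hands the job in, once; it reports no verdict.
The state is a dict: "time_s": time; "q": joint angles; "dq": joint speeds; "joint_efforts": joint torques, N m; "tcp_pos": TCP position; "ee_rot": TCP orientation; "contact_force": force on the tool from outside, world axes, zero at the start; "torque": the same for the moment, N m; "width": finger opening in m.
Only numpy, scipy, OpenCV 4.12 (cv2) and the standard library are available. Lean on these libraries where they do the work, as an engineer would, in place of code of your own. Each camera call takes 0.05 s, during which the arm holds its last target. There are 200 camera calls.

## Working session

There is one attempt and no reset: what is moved stays moved. The work goes in short steps, Python scripts to look and compute and a shell command to move; the robot and the scene stay as the last step left them, time stands still between calls to the robot, and variables do not carry over. Pictures are saved under pics/ and viewed, about 8 in all and at most 12, crops included, and the job is handed in when it is done.

```bash
ls; mkdir -p pics; python3 - <<'E'
from rig import bot
import cv2
s=bot.sense(); print(s, bot.grip_point_offset)
for n in ["top","side"]:
    c=bot.capture(n); cv2.imwrite(f"pics/{n}0.png",c["img"][:,:,::-1]); print(n,c["K"],c["extrinsics"])
E
```

```text
pics
{'time_s': 0.0, 'q': array([ 7.98477656e+01,  2.20909158e+01,  3.79284584e-01, -2.80756246e-02,
       -6.84112747e+01, -1.48168754e+01]), 'dq': array([-0.02896651,  0.06186245,  0.05028512, -0.0782599 ,  0.02789405,
        0.00958637]), 'joint_efforts': array([ 2.43393742e-04, -3.90674937e+01,  1.87403029e+01,  4.22011748e+00,
        1.09819372e-02, -1.96188867e-04]), 'tcp_pos': array([0.26355997, 0.5660426 , 0.22145696]), 'ee_rot': array([[-4.22292552e-01, -9.06459220e-01, -8.26601989e-04],
       [-9.06456951e-01,  4.22293347e-01, -2.03117045e-03],
       [ 2.19024170e-03, -1.08469034e-04, -9.99997596e-01]]), 'contact_force': array([-0.31426133,  0.13738747,  0.04919196]), 'torque': array([-0.00024702, -0.03248649, -0.06052933]), 'width': 0.08705839116175022} 0.0187
top [[442.20472178   0.         320.20072613]
 [  0.         442.20472178 190.18389999]
 [  0.           0.           1.        ]] [[ 0.01310962 -0.98892277  0.14785091  0.28137868]
 [-0.99984328 -0.0112052   0.01370626 -0.01860295]
 [-0.01189773 -0.14800742 -0.98891468  1.17399287]
 [ 0.          0.          0.          1.        ]]
side [[369.03270812   0.         319.07447519]
 [  0.         369.03270812 194.46060875]
 [  0.           0.           1.        ]] [[ 0.87534407 -0.26513054  0.40432482  0.16465073]
 [-0.48301997 -0.51679805  0.706832   -0.54636205]
 [ 0.02155153 -0.81401816 -0.58043946  0.50465084]
 [ 0.          0.          0.          1.        ]]
```

View pics/top0.png

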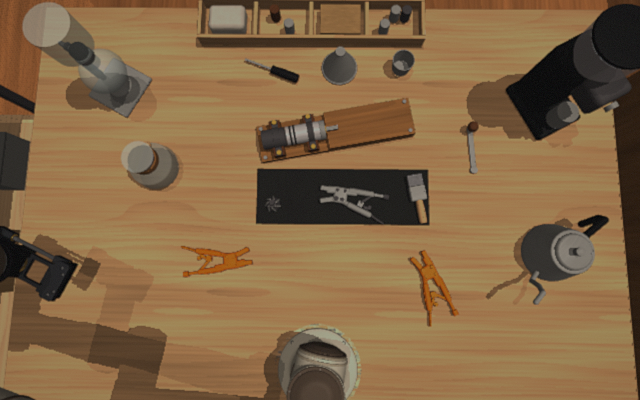

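View pics/side0.png

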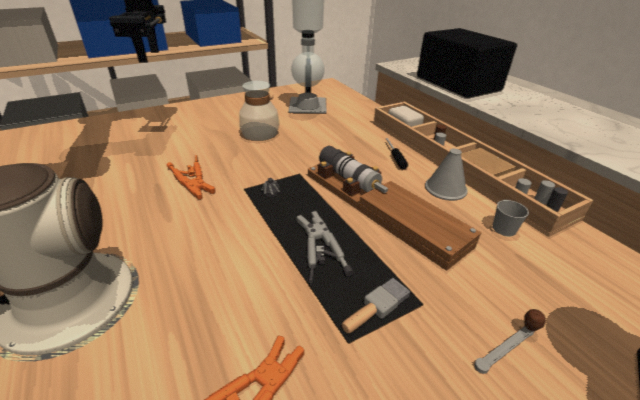

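Top view: bare-steel pliers at about (350,198) on the mat, jaws to the left (+y). Orange look-alikes lie at (218,260) and (432,287). They are off the mat and the wrong colour, so they're not meant. The burr is at (273,203), the brush at (418,198) and the spindle tip near (337,127). The side view agrees, with the pliers at (322,245). I'll confirm in an enlarged crop and measure.

```bash
cat > h.py <<'E'
from rig import bot
import numpy as np, cv2
def ray(c,px,z):
    """pixels (n,2) -> world points on plane z"""
    px=np.atleast_2d(np.asarray(px,float)); E=c["extrinsics"]
    d=np.c_[px,np.ones(len(px))]@np.linalg.inv(c["K"]).T@E[:3,:3].T; o=E[:3,3]
    return o+d*((z-o[2])/d[:,2])[:,None]
def shot(n,name,crop=None,k=1):
    c=bot.capture(n); im=c["img"][:,:,::-1]
    if crop: u0,v0,u1,v1=crop; im=im[v0:v1,u0:u1]
    cv2.imwrite("pics/"+name,cv2.resize(im,None,fx=k,fy=k,interpolation=cv2.INTER_CUBIC)); return c
E
python3 - <<'E'
from h import *
c=shot("top","top1.png",(245,95,445,235),4)
for n,p,z in [("mat corners",[(257,170),(429,170),(429,224),(257,224)],.004),("head",[(345,197)],.013),("tip",[(337,127)],.05),("ledge",[(414,130),(405,100)],.041),("burr",[(273,203)],.02),("brush",[(418,198)],.01)]:
    print(n,ray(c,p,z).round(3).tolist())
E
```

```text
mat corners [[0.509, 0.169, 0.004], [0.514, -0.294, 0.004], [0.369, -0.291, 0.004], [0.364, 0.164, 0.004]]
head [[0.437, -0.068, 0.013]]
tip [[0.618, -0.045, 0.05]]
ledge [[0.614, -0.248, 0.041], [0.696, -0.226, 0.041]]
burr [[0.418, 0.121, 0.02]]
brush [[0.437, -0.262, 0.01]]
```

View pics/top1.png

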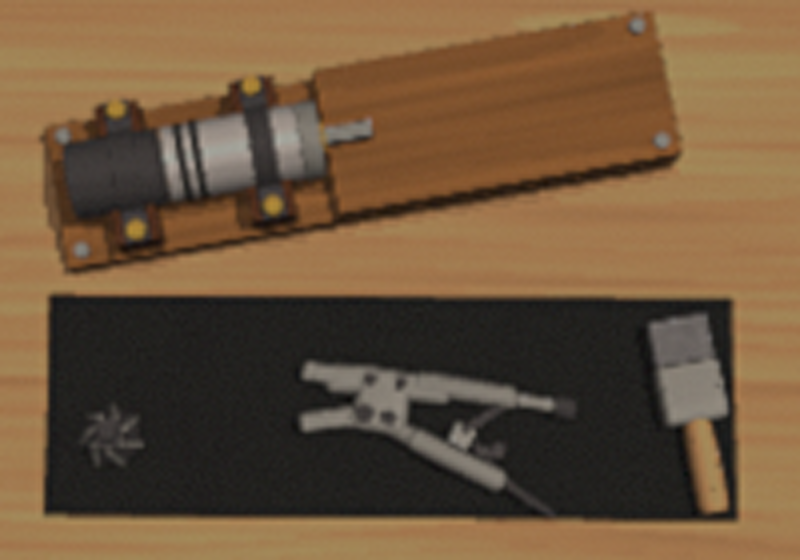

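The crop confirms it: the grey pliers' fixed half, with the knob at crop (565,407), is on the +x side. The moving handle and lever tail, ending at (553,513), are on the robot's side. I'll move above for a wrist look.

```bash
python3 -m inch '[[[0.25,-0.8,0.3],[0,0,-0.3],-1],[[0.25,-0.8,0.3],[0,0,-0.3],-1],[[0.25,-0.8,0.3],[0,0,-0.3],-1],[[0.25,-0.8,0.3],[0,0,-0.3],-1],[[0.25,-0.8,0.3],[0,0,-0.3],-1],[[0.25,-0.8,0.3],[0,0,-0.3],-1],[[0.25,-0.8,0.3],[0,0,-0.3],-1]]'
python3 -m inch '[[[0.25,-0.9,0.06],[0,0,-0.32],-1],[[0.25,-0.9,0.06],[0,0,-0.32],-1],[[0.25,-0.9,0.06],[0,0,-0.32],-1],[[0.25,-0.9,0.06],[0,0,-0.32],-1],[[0.25,-0.9,0.06],[0,0,-0.32],-1],[[0.25,-0.9,0.06],[0,0,-0.32],-1],[[0.25,-0.9,0.06],[0,0,-0.32],-1],[[0.25,-0.9,0.06],[0,0,-0.32],-1]]'
python3 -m inch '[[[0.1,-0.57,0],[0,0,0],-1],[[0.1,-0.57,0],[0,0,0],-1],[[0.1,-0.57,0],[0,0,0],-1],[[0.1,-0.57,0],[0,0,0],-1],[[0.1,-0.57,0],[0,0,0],-1],[[0.1,-0.57,0],[0,0,0],-1]]'
python3 - <<'E'
from h import *
s=bot.sense();print(s["time_s"],s["tcp_pos"],s["ee_rot"][:,0])
c=shot("wrist","w0.png"); print(c["extrinsics"].round(3),c["K"][0,0])
E
```

```text
time_s: 0.73
tcp_pos: [0.3395, 0.3232, 0.3149]
ee_rot: [[-0.861, -0.508, 0.002], [-0.508, 0.861, 0.002], [-0.003, 0.001, -1.0]]
contact_force: [0.3, 0.2, 0.3]
width: 0.087
time_s: 1.4
tcp_pos: [0.4144, 0.0528, 0.3308]
ee_rot: [[-0.994, 0.111, 0.0], [0.111, 0.994, -0.001], [-0.0, -0.001, -1.0]]
contact_force: [0.7, -0.6, 0.4]
width: 0.0874
time_s: 1.9
tcp_pos: [0.4439, -0.1161, 0.3296]
ee_rot: [[-0.994, 0.109, -0.002], [0.109, 0.994, 0.0], [0.002, -0.0, -1.0]]
contact_force: [-0.2, 0.3, 0.2]
width: 0.0872
1.9 [ 0.44393389 -0.11611045  0.32960576] [-0.99401624  0.1092164   0.00186904]
[[-0.994  0.107  0.024  0.438]
 [ 0.109  0.964  0.241 -0.182]
 [ 0.002  0.242 -0.97   0.491]
 [ 0.     0.     0.     1.   ]] 332.31659536023045
```

View pics/w0.png

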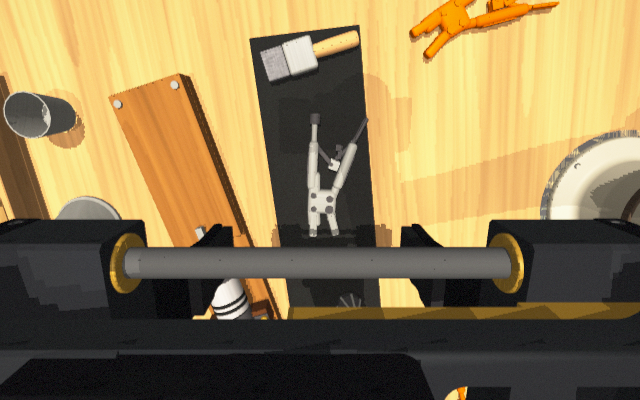

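Wrist view: pliers head at (322,203), knob at (315,118), noses at (312-335,235). The brush and orange pliers are clear of them. Next I'll take an enlarged crop and the depth heights.

```bash
python3 - <<'E'
from h import *
c=shot("wrist","w1.png",(280,105,390,245),4)
g=c["img"].max(2).astype(int)
for v in range(110,240,6): 
    r=g[v,290:372]; d=c["range_z"][v,290:372]
    E=c["extrinsics"]; uu=np.arange(290,372)
    p=np.c_[uu,np.full(82,v),np.ones(82)]@np.linalg.inv(c["K"]).T*d[:,None]
    z=p@E[2,:3]+E[2,3]
    m=(z>.012); run=uu[m]; m2=r>75
    print(v,"z:",run.min() if len(run) else 0,run.max() if len(run) else 0,"".join("#" if a else "." for a in m2), z[m].max().round(4) if m.any() else 0)
E
```

```text
110 z: 0 0 ...........................................................................####### 0
116 z: 304 320 .....................#######................................................###### 0.4912
122 z: 310 366 ......................#####.............................................########## 0.0206
128 z: 312 363 ......................#####...........................................###....##### 0.0186
134 z: 312 360 .....................######.......................................####.......##### 0.0203
140 z: 311 356 ....................#######..................................#####............#### 0.0171
146 z: 309 356 ...................###########................######....###########...........#### 0.0224
152 z: 308 355 ..................##########..#####.............#################.............#### 0.0241
158 z: 307 353 .................###########......##############....############...............### 0.0219
164 z: 307 351 .................###########..........#######################..................### 0.4912
170 z: 307 349 .................###########................
[... 491 characters left out ...]
........############################.................................... 0.0233
206 z: 307 335 .................#############################.................................... 0.0239
212 z: 307 335 .................############################..................................... 0.0231
218 z: 308 335 .................#############.......#########.................................... 0.0219
224 z: 309 336 ...................##########..........########................................... 0.0222
230 z: 309 338 ...................########..............########................................. 0.0222
236 z: 0 0 .................................................................................. 0
```

View pics/w1.png

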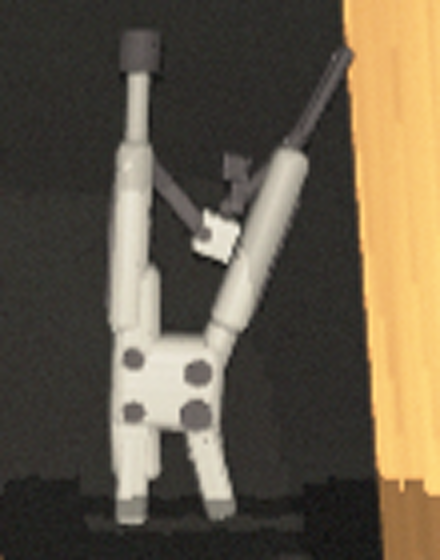

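```bash
python3 - <<'E'
from h import *
c=bot.capture("wrist")
P=lambda u,v,z:ray(c,[(280+u/4,105+v/4)],z)[0].round(4)
print("knob",P(140,53,.013)); a=P(113,320,.013);b=P(118,160,.013);print("fixed handle edge",a,b,np.degrees(np.arctan2(*(a-b)[1::-1])))
for n,u,v in [("headTL",115,336),("TR",222,336),("BL",115,432),("BR",222,432),("nosefix",130,522),("nosemov",222,515)]: print(n,P(u,v,.022))
# mat yellow/black borders and ledge
s=bot.sense();print(s["tcp_pos"])
E
```

```text
knob [ 0.4396 -0.1728  0.013 ]
fixed handle edge [ 0.4596 -0.0787  0.013 ] [ 0.4513 -0.1366  0.013 ] 81.84219175849039
headTL [ 0.4591 -0.0746  0.022 ]
TR [ 0.4206 -0.0705  0.022 ]
BL [ 0.4632 -0.0385  0.022 ]
BR [ 0.4239 -0.0344  0.022 ]
nosefix [ 0.4615 -0.0029  0.022 ]
nosemov [ 0.4269 -0.002   0.022 ]
[ 0.44377105 -0.11346567  0.33026089]
```

Measured head: 36 mm long, about 39 mm wide, centre (0.441, -0.0545), top at z≈0.022, yaw≈82°. This agrees with the given sizes. Going to grasp across the head.

```bash
python3 -m inch '[[[-0.01,0.198,-0.8],[0,0,-0.015],-1],[[-0.01,0.198,-0.8],[0,0,-0.015],-1],[[-0.01,0.198,-0.8],[0,0,-0.015],-1],[[-0.01,0.198,-0.8],[0,0,-0.015],-1],[[-0.01,0.198,-0.8],[0,0,-0.015],-1],[[-0.01,0.198,-0.8],[0,0,-0.015],-1],[[-0.01,0.198,-0.8],[0,0,-0.015],-1]]'
python3 -m inch '[[[0,0,-0.15],[0,0,0],-1],[[0,0,-0.22],[0,0,0],-1],[[0,0,-0.28],[0,0,0],-1],[[0,0,-0.28],[0,0,0],-1],[[0,0,-0.28],[0,0,0],1],[[0,0,-0.28],[0,0,0],1],[[0,0,-0.28],[0,0,0],1],[[0,0,-0.28],[0,0,0],1],[[0,0,-0.28],[0,0,0],1],[[0,0,-0.28],[0,0,0],1],[[0,0,-0.28],[0,0,0],1],[[0,0,-0.28],[0,0,0],1]]'
```

```text
time_s: 2.63
tcp_pos: [0.4353, -0.0533, 0.0848]
ee_rot: [[-0.991, 0.132, -0.014], [0.132, 0.991, -0.002], [0.014, -0.004, -1.0]]
contact_force: [-0.1, 0.5, 0.7]
width: 0.0872
time_s: 3.63
tcp_pos: [0.4414, -0.0549, 0.0068]
ee_rot: [[-0.991, 0.135, 0.002], [0.135, 0.991, 0.0], [-0.002, 0.001, -1.0]]
contact_force: [0.1, 0.4, -0.4]
width: 0.0418
```

Gripped: width 41.8 mm, matching the 42 mm head. Lifting, and moving to view the spindle.

```bash
python3 -m inch '[[[0,0,0.1],[0,0,0],1],[[0,0,0.2],[0,0,0],1],[[0,0,0.32],[0,0,0],1],[[0.05,0.02,0.44],[0,0,0],1],[[0.15,0.06,0.56],[0,0,0],1],[[0.25,0.1,0.68],[0,0,0],1],[[0.297,0.132,0.8],[0,0,0],1],[[0.297,0.132,0.81],[0,0,0],1],[[0.297,0.132,0.81],[0,0,0],1],[[0.297,0.132,0.81],[0,0,0],1],[[0.297,0.132,0.81],[0,0,0],1]]'
python3 - <<'E'
from h import *
c=shot("wrist","w2.png"); s=bot.sense(); print(s["tcp_pos"],s["width"]); np.savez("pics/w2.npz",**c)
E
```

```text
time_s: 4.55
tcp_pos: [0.5273, -0.0158, 0.2465]
ee_rot: [[-0.991, 0.136, -0.007], [0.136, 0.991, -0.0], [0.007, -0.001, -1.0]]
contact_force: [-0.4, 0.4, -4.7]
width: 0.0421
[ 0.52741369 -0.01592808  0.24658231] 0.04152567812247137
```

View pics/w2.png

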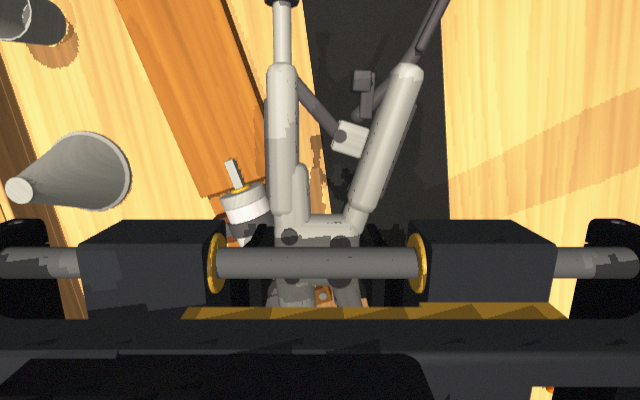

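Wrist view: spindle tip at about (229,161), bush at (238,188), ledge's left edge running from (118,0) to (203,197). I'll measure from these.

```bash
python3 - <<'E'
from h import *
c=dict(np.load("pics/w2.npz")); im=c["img"]; hsv=cv2.cvtColor(im,cv2.COLOR_RGB2HSV).astype(int)
E=c["extrinsics"]
def P(u,v):
    d=c["range_z"][v,u]; p=np.linalg.inv(c["K"])@[u,v,1]*d; return E[:3,:3]@p+E[:3,3]
for v in range(154,202,2):
    m=hsv[v,215:275,1]<70
    print(v,"".join("#" if a else "." for a in m), "".join(f"{P(u,v)[2]*1000:4.0f}" for u in range(222,250,3)))
# ledge edges by saturation/brightness: wood brown vs bench
L=[];R=[]
for v in range(10,185,8):
    r=im[v,:,2].astype(int); # blue: ledge low
    m=(im[v,:,0]>150)&(im[v,:,2]<90)
    u=np.where(m[100:266])[0]+100
    if len(u): 
        L.append((u.min(),v)); R.append((u.max(),v))
l=ray(c,L,.041)
print(np.c_[L,R][::3].tolist())
vx=cv2.fitLine(l[:,:2].astype(np.float32),cv2.DIST_HUBER,0,.01,.01).ravel();print("left edge dir",vx,np.degrees(np.arctan2(vx[1],vx[0])))
E
```

```text
154 ..................................................##########   40  40  40  38  40  40  41  41  40  39
156 ..................................................##########   41  41  40  39  40  40  39  41  40  40
158 ..................................................##########   40  41  40  41  39  40  41  42  41  40
160 .............#######..............................##########   41  40  40  54  47  40  39  41  38  41
162 ..........##########..............................##########   40  54  54  54  50  40  41  40  41  40
164 ..........###########.............................##########   41  56  54  53  52  40  41  40  41  41
166 ...........###########.............................#########   40  54  53  53  53  40  40  40  40  39
168 ...........############............................#########   40  40  55  54  55  47  42  38  40  40
170 ............############...........................#########   42  40  54  54  53  51  40  41  40  40
172 .............###########...........................#########   39  40  55  54  54  55  40  40  41  39
174 ..............###########...........
[... 987 characters left out ...]
  22  57  60  60  63  69  71  70
194 ...........#################################################   21  42  48  55  62  70  72  72  73  72
196 .......#####################################################   49  56  62  69  74  75  75  74  73  72
198 .....#######################################################   63  70  73  75  73  75  75  73  72  71
200 .....#######################################################   67  70  72  73  76  75  74  73  73  73
[[119, 10, 229, 10], [129, 34, 238, 34], [140, 58, 241, 58], [150, 82, 249, 82], [161, 106, 258, 106], [171, 130, 263, 130], [182, 154, 264, 154], [192, 178, 259, 178]]
left edge dir [ 0.18767537 -0.98223114  0.68106127 -0.11514319] -79.182846
```

```bash
python3 - <<'E'
from h import *
c=dict(np.load("pics/w2.npz")); E=c["extrinsics"]; R=[]
for v in range(156,187):
    for u in range(220,246):
        p=E[:3,:3]@(np.linalg.inv(c["K"])@[u,v,1]*c["range_z"][v,u])+E[:3,3]
        if .0515<p[2]<.058: R.append(ray(c,[(u,v)],.055)[0])
R=np.array(R); th=np.radians(100.8); ex=np.array([np.cos(th),np.sin(th)]); ey=np.array([-ex[1],ex[0]])
a=R[:,:2]@ex; b=R[:,:2]@ey
print(len(R),"a",np.percentile(a,[0,2,98,100]),"b",np.percentile(b,[0,2,50,98,100]))
v=cv2.fitLine(R[:,:2].astype(np.float32),cv2.DIST_HUBER,0,.01,.01).ravel();print(v,np.degrees(np.arctan2(v[1],v[0])))
bm=(np.percentile(b,1)+np.percentile(b,99))/2
print("tip",ex*a.min()+ey*bm, "bmed tip",ex*a.min()+ey*np.median(b))
# second view: ledge in top image and spindle tip
t=bot.capture("top"); print(ray(t,[(245+373/4,95+128/4),(245+327/4,95+134/4)],.05)[:,:2])
# pliers in hand: head/knob/noses/fixed handle edge points for the pose
s=bot.sense(); Rt=s["ee_rot"]; p=s["tcp_pos"]
print("kn",ray(c,[(282,2)],p[2]+.002)[0]-p)
for v_ in (70,100,130,160,190):
    g=c["img"][v_]; h=cv2.cvtColor(g[None],cv2.COLOR_RGB2HSV)[0].astype(int)
    m=[u for u in range(255,300) if abs(c["range_z"][v_,u]-c["range_z"][v_,283])<.02]
    w=ray(c,[(min(m),v_)],p[2]+.002)[0]-p; print(v_,min(m),(Rt.T@w).round(4))
E
```

```text
267 a [-0.16019212 -0.15953164 -0.13079518 -0.12872004] b [-0.60321552 -0.60297986 -0.59786427 -0.59299963 -0.59094384]
[ 0.21816748 -0.9759113   0.6145276  -0.03080265] -77.398575
tip [ 0.61738924 -0.04530743] bmed tip [ 0.61729146 -0.04532608]
[[ 0.61766101 -0.04820786]
 [ 0.61330512 -0.01806778]]
kn [-0.00057926 -0.11315905  0.002     ]
70 267 [-0.0222 -0.0847 -0.002 ]
100 264 [-0.024  -0.0717 -0.002 ]
130 264 [-0.0245 -0.0581 -0.0021]
160 265 [-0.0246 -0.044  -0.0021]
190 266 [-0.0247 -0.0293 -0.0021]
```

```bash
python3 -m inch '[[[0.1,-0.07,-0.1],[0,0,0.05],1],[[0.2,-0.14,-0.2],[0,0,0.1],1],[[0.3,-0.2,-0.3],[0,0,0.164],1],[[0.321,-0.216,-0.433],[0,0,0.164],1],[[0.321,-0.216,-0.433],[0,0,0.164],1],[[0.321,-0.216,-0.433],[0,0,0.164],1],[[0.321,-0.216,-0.433],[0,0,0.164],1],[[0.321,-0.216,-0.433],[0,0,0.164],1],[[0.321,-0.216,-0.433],[0,0,0.164],1]]'
python3 - <<'E'
from h import *
c=shot("top","top2.png",(305,95,405,165),8); s=bot.sense(); print(s["tcp_pos"],np.degrees(np.arctan2(*s["ee_rot"][1::-1,0])))
E
```

```text
time_s: 5.4
tcp_pos: [0.6271, -0.0796, 0.1225]
ee_rot: [[-0.981, -0.193, 0.005], [-0.193, 0.981, 0.0], [-0.005, -0.001, -1.0]]
contact_force: [0.4, 0.8, -3.9]
width: 0.0418
[ 0.62696798 -0.07957584  0.12247635] -168.87928759918717
```

```bash
python3 -m inch '[[[0,0,-0.1],[0,0,0],1],[[0,0,-0.167],[0,0,0],1],[[0,0,-0.167],[0,0,0],1],[[0,0,-0.167],[0,0,0],1]]'
python3 - <<'E'
from h import *
c=bot.capture("side"); a=c["img"][140:260,290:450,::-1]
d=bot.capture("top")["img"][95:165,300:410,::-1]
a=cv2.resize(a,None,fx=4,fy=4,interpolation=3); d=cv2.resize(d,(160*4,407),interpolation=3)[:110*4]
cv2.imwrite("pics/s3.png",cv2.resize(np.vstack([a,d]),None,fx=.66,fy=.66)); np.savez("pics/s3.npz",**c)
print(bot.sense()["tcp_pos"])
E
```

```text
time_s: 5.78
tcp_pos: [0.6259, -0.08, 0.0702]
ee_rot: [[-0.981, -0.193, -0.0], [-0.193, 0.981, -0.0], [0.0, -0.0, -1.0]]
contact_force: [0.7, -0.4, -3.4]
width: 0.0418
[ 0.62787967 -0.08003469  0.07209634]
```

View pics/s3.png

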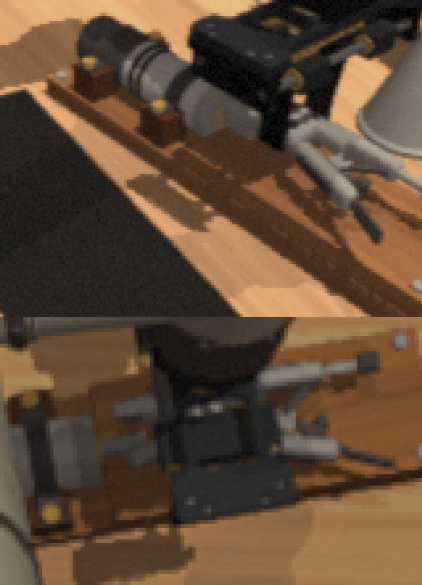

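The side view shows the pliers level above the ledge with the noses by the spindle. In the top panel the fixed jaw is at (130,410) and the bar at about (125,445), which is about as expected once parallax is included. I'll lower in steps and watch the force.

```bash
python3 -m inch '[[[0,0,-0.02],[0,0,0],1],[[0,0,-0.035],[0,0,0],1],[[0,0,-0.045],[0,0,0],1],[[0,0,-0.05],[0,0,0],1],[[0,0,-0.05],[0,0,0],1]]'; python3 - <<'E'
from h import *
c=bot.capture("top"); np.savez("pics/t4.npz",**c); s=bot.sense(); print(s["tcp_pos"],s["contact_force"])
a=c["img"][112:142,318:358,::-1]; cv2.imwrite("pics/t4.png",cv2.resize(a,None,fx=15,fy=15,interpolation=cv2.INTER_CUBIC))
E
python3 -m inch '[[[0,0,-0.007],[0,0,0],1],[[0,0,-0.014],[0,0,0],1]]'
```

```text
time_s: 6.3
tcp_pos: [0.6259, -0.0803, 0.054]
ee_rot: [[-0.981, -0.192, -0.001], [-0.192, 0.981, -0.0], [0.001, 0.0, -1.0]]
contact_force: [0.8, 0.0, -3.8]
width: 0.0413
[ 0.62607806 -0.08028047  0.05427516] [ 0.36255432 -0.11355515 -3.91038935]
time_s: 6.52
tcp_pos: [0.6265, -0.0802, 0.0505]
ee_rot: [[-0.981, -0.192, 0.001], [-0.192, 0.981, 0.0], [-0.001, -0.0, -1.0]]
contact_force: [-0.3, 0.9, -4.2]
width: 0.0418
```

View pics/t4.png

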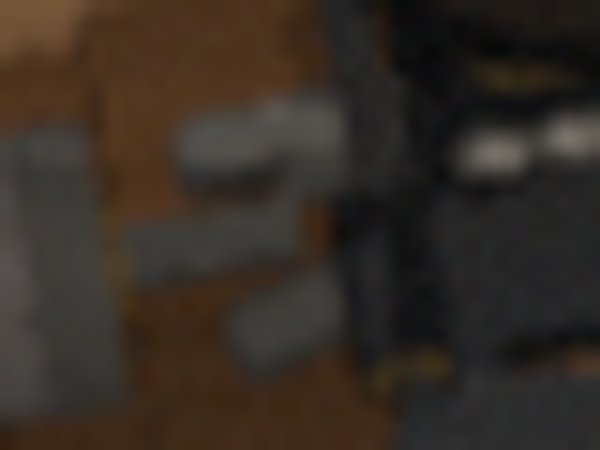

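The enlarged view shows the bar (130-300, 245) between the fixed jaw (175-340, 150) and the moving jaw (230-340, 320). About 21 mm overlaps and the noses clear the bush by about 7 mm. I'll set down with a 2 mm retreat.

```bash
python3 -m inch '[[[0,-0.003,-0.01],[0,0,0],1],[[0,-0.007,-0.018],[0,0,0],1],[[0,-0.007,-0.024],[0,0,0],1],[[0,-0.007,-0.024],[0,0,0],1],[[0,-0.007,-0.024],[0,0,0],1]]'
python3 -m inch '[[[-0.003,-0.0006,0],[0,0,0],1],[[-0.005,-0.001,0],[0,0,0],1],[[-0.007,-0.0014,0],[0,0,0],1],[[-0.007,-0.0014,0],[0,0,0],1]]'; python3 -c "
from h import *
s=bot.sense();print(s['contact_force'],s['tcp_pos'])"
```

```text
time_s: 6.93
tcp_pos: [0.6262, -0.0824, 0.0439]
ee_rot: [[-0.981, -0.192, 0.0], [-0.192, 0.981, -0.0], [-0.0, -0.0, -1.0]]
contact_force: [-2.6, 1.2, 3.5]
width: 0.0419
time_s: 7.27
tcp_pos: [0.6259, -0.0825, 0.044]
ee_rot: [[-0.981, -0.193, 0.004], [-0.193, 0.981, -0.0], [-0.004, -0.001, -1.0]]
contact_force: [1.8, 1.3, 1.8]
width: 0.0415
[1.78587865 1.31336271 1.77406163] [ 0.62588613 -0.08252582  0.04397828]
```

```bash
python3 -m inch '[[[-0.003,-0.0006,0],[0,0,0],1],[[-0.005,-0.001,0],[0,0,0],1],[[-0.005,-0.001,0],[0,0,0],1],[[-0.005,-0.001,0],[0,0,0],1]]'; python3 -c "
from h import *
s=bot.sense();print(s['contact_force'],s['tcp_pos'])"
```

```text
time_s: 7.6
tcp_pos: [0.6249, -0.0828, 0.044]
ee_rot: [[-0.981, -0.192, 0.005], [-0.193, 0.981, 0.0], [-0.005, -0.001, -1.0]]
contact_force: [3.7, 1.1, 0.9]
width: 0.0418
[3.71134232 1.10943434 0.91630356] [ 0.62488172 -0.08280275  0.04399923]
```

```bash
python3 -m inch '[[[0.005,0,0],[0,0,0],0.3],[[0.007,0,0],[0,0,0],-1],[[0.007,0,0],[0,0,0],-1],[[0.007,0,0],[0,0,0],-1],[[0.007,0,0],[0,0,0],-1],[[0.007,0,0.06],[0,0,0],-1],[[0.007,0,0.12],[0,0,0],-1],[[0.007,0,0.2],[0,0,0],-1],[[0.01,-0.1,0.2],[0,0,0],-1],[[0.019,-0.206,0.2],[0,0,0],-1],[[0.019,-0.206,0.2],[0,0,0],-1],[[0.019,-0.206,0.2],[0,0,0],-1]]'; python3 - <<'E'
from h import *
c=bot.capture("top"); np.savez("pics/t5.npz",**c); s=bot.sense(); print(s["tcp_pos"],s["contact_force"])
w=bot.capture("wrist"); np.savez("pics/w5.npz",**w)
a=cv2.resize(c["img"][105:165,310:400,::-1],(720,480),interpolation=2); cv2.imwrite("pics/t5.png",a)
E
```

```text
time_s: 8.6
tcp_pos: [0.6273, -0.1464, 0.1025]
ee_rot: [[-0.982, -0.189, -0.002], [-0.189, 0.982, 0.0], [0.002, 0.001, -1.0]]
contact_force: [0.1, 0.5, -0.3]
width: 0.0867
[ 0.62739599 -0.14545587  0.1024439 ] [0.51649315 0.57242479 0.26654762]
```

View pics/t5.png

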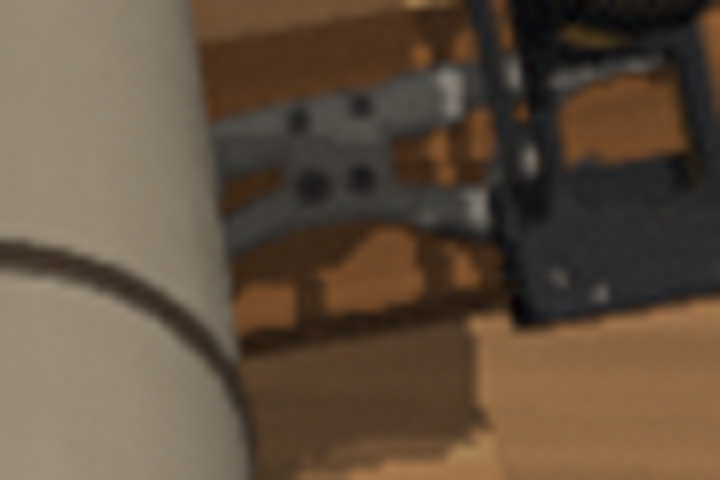

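Pliers rest on the ledge. The head is at about (333,148) in the panel, and both handles run to the right between the fingers. I'll lower over the handles and squeeze, shifting the tool as they close.

```bash
python3 -m inch '[[[0,0,-0.08],[0,0,0],-1],[[0,0,-0.15],[0,0,0],-1],[[0,0,-0.192],[0,0,0],-1],[[0,0,-0.192],[0,0,0],-1],[[0,0,-0.192],[0,0,0],-0.45],[[0,0,-0.192],[0,0,0],-0.45],[[0,0,-0.192],[0,0,0],-0.45]]'
python3 -m inch '[[[0.006,0.001,0],[0,0,0],-0.36],[[0.012,0.0025,0],[0,0,0],-0.28],[[0.018,0.0035,0],[0,0,0],-0.2],[[0.023,0.0045,0],[0,0,0],-0.13],[[0.023,0.0045,0],[0,0,0],-0.13]]'
```

```text
time_s: 9.28
tcp_pos: [0.6288, -0.1444, 0.0464]
ee_rot: [[-0.981, -0.192, 0.001], [-0.192, 0.981, -0.0], [-0.001, -0.0, -1.0]]
contact_force: [-0.4, -0.3, 0.1]
width: 0.0743
time_s: 9.7
tcp_pos: [0.6369, -0.1435, 0.0461]
ee_rot: [[-0.981, -0.192, 0.004], [-0.192, 0.981, -0.0], [-0.003, -0.001, -1.0]]
contact_force: [3.0, 0.8, 1.7]
width: 0.0509
```

```bash
python3 -m inch '[[[0.005,0.001,0],[0,0,0],-0.06],[[0.008,0.0015,0],[0,0,0],1],[[0.008,0.0015,0],[0,0,0],1],[[0.008,0.0015,0],[0,0,0],1],[[0.008,0.0015,0],[0,0,0],1],[[0.008,0.0015,0],[0,0,0],1]]'; python3 -c "
from h import *
s=bot.sense();print(s['contact_force'],s['torque'],s['tcp_pos'],s['width'])"
```

```text
time_s: 10.2
tcp_pos: [0.6374, -0.1435, 0.0461]
ee_rot: [[-0.981, -0.192, -0.0], [-0.192, 0.981, -0.001], [0.0, -0.001, -1.0]]
contact_force: [-1.5, -2.9, 5.2]
width: 0.0487
[-1.51199758 -2.877237    5.23079876] [-0.80492799  0.23292516  0.00123199] [ 0.63741108 -0.14349348  0.04611122] 0.04870871615703204
```

```bash
python3 -m inch '[[[0,0,0],[0,0,0],1],[[0,0,0],[0,0,0],1],[[0,0,0],[0,0,0],1],[[0,0,0],[0,0,0],1]]'; python3 -c "
from h import *
s=bot.sense();print(s['contact_force'],s['torque'],s['tcp_pos'],s['width'])"
```

```text
time_s: 10.53
tcp_pos: [0.6374, -0.1435, 0.0461]
ee_rot: [[-0.981, -0.192, -0.0], [-0.192, 0.981, -0.001], [0.0, -0.001, -1.0]]
contact_force: [-1.1, -2.7, 5.2]
width: 0.0487
[-1.0803681  -2.71255904  5.22684152] [-0.81697586  0.24703277  0.02867801] [ 0.63741306 -0.14349394  0.04612457] 0.048683424082588536
```

```bash
python3 - <<'E'
from h import *
c=bot.capture("wrist"); np.savez("pics/w6.npz",**c)
cv2.imwrite("pics/w6.png",cv2.resize(c["img"][20:250,190:450,::-1],None,fx=2.5,fy=2.5,interpolation=2))
E
```

```text
(no output)
```

View pics/w6.png

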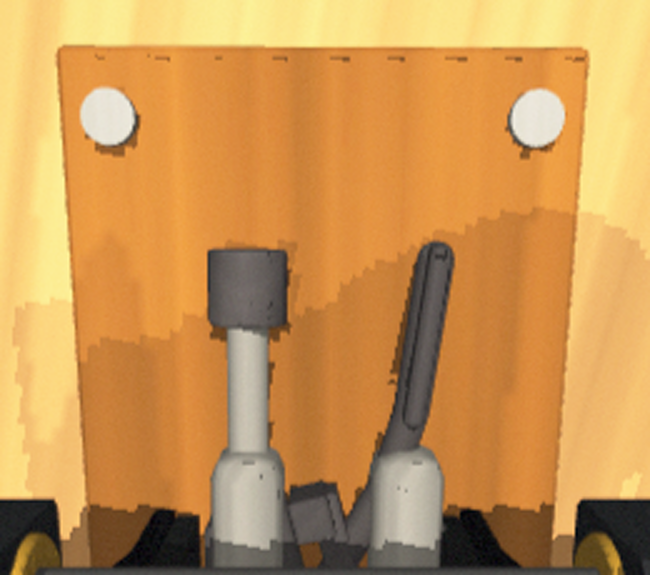

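Wrist view: knob at (248,290), tail's outer face at about (450,280), handles parallel at 212-285 and 372-443, tool square to the ledge. That looks locked, but the finger opening reads 48.7 mm, not 46, so I'll check the numbers in depth.

```bash
python3 - <<'E'
from h import *
c=dict(np.load("pics/w6.npz")); E=c["extrinsics"]; s=bot.sense(); R=s["ee_rot"]; t=s["tcp_pos"]
Ki=np.linalg.inv(c["K"])
for v in (127,135,145,180,190,205,212,218,224,230):
    pts=[]
    for u in range(255,390):
        p=R.T@(E[:3,:3]@(Ki@[u,v,1]*c["range_z"][v,u])+E[:3,3]-t); h=t[2]-p[2]
        pts.append((u,p[0]*1e3,p[1]*1e3,h*1e3))
    a=np.array(pts); m=a[:,3]>49
    e=np.where(np.diff(m.astype(int)))[0]
    print(v,[(int(a[i,0]),*a[i+(0 if m[i] else 1),1:].round(1)) for i in e])
E
```

```text
127 [(272, np.float64(-20.6), np.float64(-59.9), np.float64(50.5)), (304, np.float64(-6.3), np.float64(-59.9), np.float64(50.5)), (356, np.float64(18.2), np.float64(-59.9), np.float64(51.6)), (370, np.float64(24.3), np.float64(-59.9), np.float64(50.8)), (386, np.float64(-0.6), np.float64(-66.1), np.float64(207.6)), (387, np.float64(-0.6), np.float64(-66.1), np.float64(207.6))]
135 [(272, np.float64(-20.6), np.float64(-56.3), np.float64(51.6)), (304, np.float64(-6.3), np.float64(-56.1), np.float64(49.0)), (354, np.float64(17.4), np.float64(-56.2), np.float64(50.8)), (369, np.float64(24.0), np.float64(-56.2), np.float64(50.6))]
145 [(272, np.float64(-21.0), np.float64(-51.6), np.float64(49.9)), (303, np.float64(-6.8), np.float64(-51.7), np.float64(51.3)), (352, np.float64(16.8), np.float64(-51.5), np.float64(49.6)), (367, np.float64(23.0), np.float64(-51.7), np.float64(51.7))]
180 [(280, np.float64(-17.4), np.float64(-35.2), np.float64(51.9)), (296, np.float64(-10.3), np.float64(-34.9), np.float64(50.6)), (347, np.float64(14.6), np.float64(-35.0), np.float64(51.0)), (362, np.float64(21
[... 1175 characters left out ...]
51.8)), (333, np.float64(8.2), np.float64(-15.8), np.float64(50.9)), (366, np.float64(23.4), np.float64(-17.1), np.float64(54.7))]
224 [(272, np.float64(-0.6), np.float64(-66.1), np.float64(207.6)), (273, np.float64(-0.6), np.float64(-66.1), np.float64(207.6)), (274, np.float64(-20.5), np.float64(-14.2), np.float64(55.1)), (326, np.float64(4.2), np.float64(-13.1), np.float64(51.9)), (330, np.float64(6.7), np.float64(-12.6), np.float64(50.4)), (366, np.float64(23.7), np.float64(-13.6), np.float64(53.6))]
230 [(268, np.float64(-24.7), np.float64(-9.5), np.float64(50.6)), (272, np.float64(-21.9), np.float64(-10.2), np.float64(52.6)), (384, np.float64(32.4), np.float64(-10.9), np.float64(54.7))]
```

Handle ends measure 45-46 mm over both and the tail is at its locked position. The extra opening matches the handles' bulge at the pads: the earlier view showed 24.5 mm there against 22.2 mm near the end. I'll test the lock by slackening the grip and seeing whether the handles stay shut.

```bash
python3 -m inch '[[[0,0,0],[0,0,0],-0.3],[[0,0,0],[0,0,0],-0.3],[[0,0,0],[0,0,0],-0.3],[[0,0,0],[0,0,0],-0.3]]'; cat > m.py <<'E'
from h import *
def hand(c,vs,lo,hi,hmin):
    s=bot.sense(); R=s["ee_rot"]; t=s["tcp_pos"]; E=c["extrinsics"]; Ki=np.linalg.inv(c["K"]); out=[]
    for v in vs:
        u=np.arange(lo,hi); p=(np.c_[u,np.full(len(u),v),np.ones(len(u))]@Ki.T*c["range_z"][v,lo:hi,None])@E[:3,:3].T+E[:3,3]
        q=(p-t)@R; m=(p[:,2]>hmin)&(c["range_z"][v,lo:hi]>0.03)
        e=np.where(np.diff(m.astype(int)))[0]
        out.append((v,[(int(u[i]),*(q[i+(0 if m[i] else 1),:2]*1e3).round(1).tolist()) for i in e]))
    return out
E
python3 - <<'E'
from m import *
c=bot.capture("wrist"); print(bot.sense()["width"],bot.sense()["tcp_pos"],bot.sense()["contact_force"])
for r in hand(c,(130,145,180,212,218),255,400,.049): print(r)
E
```

```text
time_s: 10.92
tcp_pos: [0.6371, -0.1426, 0.0447]
ee_rot: [[-0.981, -0.192, -0.001], [-0.192, 0.981, 0.001], [0.001, 0.001, -1.0]]
contact_force: [0.0, -0.4, 0.3]
width: 0.0564
0.056187297140072964 [ 0.63717457 -0.14267231  0.04482714] [-0.30335388 -0.10515848  0.42031944]
(130, [(271, -20.9, -58.5), (304, -6.1, -58.5), (356, 18.2, -58.5), (371, 24.5, -58.6)])
(145, [(271, -21.2, -51.6), (303, -6.6, -51.7), (354, 17.5, -51.6), (369, 23.9, -51.7)])
(180, [(279, -17.8, -35.1), (296, -10.1, -35.2), (348, 15.1, -35.0), (363, 21.8, -35.1)])
(212, [(273, -20.6, -20.4), (302, -7.3, -20.1), (337, 10.1, -19.1), (368, 24.1, -20.4)])
(218, [(273, -20.6, -17.5), (303, -7.0, -16.3), (305, -5.5, -16.4), (325, 3.7, -17.0), (333, 8.2, -15.9), (368, 24.4, -17.0)])
```

It stays locked by itself. Regrip and draw out.

```bash
python3 -m inch '[[[-0.005,-0.001,0],[0,0,0],1],[[-0.005,-0.001,0],[0,0,0],1],[[-0.005,-0.001,0],[0,0,0],1],[[-0.005,-0.001,0],[0,0,0],1]]'
python3 -m inch '[[[0.001,-0.006,0],[0,0,0],1],[[0.002,-0.012,0],[0,0,0],1],[[0.003,-0.018,0],[0,0,0],1],[[0.0045,-0.023,0],[0,0,0],1],[[0.0045,-0.023,0],[0,0,0],1],[[0.0045,-0.023,0],[0,0,0],1]]'
```

```text
time_s: 11.3
tcp_pos: [0.6364, -0.1432, 0.0453]
ee_rot: [[-0.981, -0.192, 0.001], [-0.192, 0.981, 0.0], [-0.001, -0.0, -1.0]]
contact_force: [1.3, 0.1, -2.1]
width: 0.0486
time_s: 11.8
tcp_pos: [0.637, -0.1473, 0.0452]
ee_rot: [[-0.982, -0.191, -0.001], [-0.191, 0.982, 0.004], [0.0, 0.004, -1.0]]
contact_force: [-0.5, 10.5, 1.1]
width: 0.0484
```

```bash
python3 -m inch '[[[0.001,-0.005,0],[0,0,0],1],[[0.002,-0.009,0],[0,0,0],1],[[0.002,-0.009,0],[0,0,0],1],[[0.002,-0.009,0],[0,0,0],1]]'; python3 - <<'E'
from m import *
c=bot.capture("wrist"); print(bot.sense()["tcp_pos"],bot.sense()["contact_force"])
for r in hand(c,(119,120,121,122,123,130),255,400,.049): print(r)
E
```

```text
time_s: 12.13
tcp_pos: [0.6374, -0.1495, 0.0452]
ee_rot: [[-0.982, -0.191, -0.001], [-0.191, 0.982, 0.004], [0.001, 0.004, -1.0]]
contact_force: [-0.5, 11.3, 3.2]
width: 0.0482
[ 0.63743824 -0.14945672  0.04521202] [-1.0328718  12.35612422  0.65795972]
(119, [(273, -19.9, -63.5), (296, -9.9, -63.5), (358, 19.1, -63.5), (370, 23.5, -63.6)])
(120, [(272, -20.5, -63.0), (304, -6.2, -63.1), (358, 18.9, -63.1), (371, 24.4, -63.1)])
(121, [(272, -20.3, -62.6), (304, -6.2, -62.6), (357, 18.4, -62.6), (371, 23.9, -62.7)])
(122, [(272, -20.3, -62.2), (305, -5.8, -62.2), (357, 18.5, -62.2), (372, 25.1, -62.1)])
(123, [(272, -20.4, -61.7), (305, -5.7, -61.7), (357, 18.6, -61.7), (372, 24.9, -61.7)])
(130, [(272, -20.4, -58.6), (305, -5.8, -58.6), (356, 18.1, -58.6), (371, 24.5, -58.6)])
```

Force held static at 12 N, well above the 3 N drag, so the spindle is on its outer stop, with a little slip of about 2 mm in the jaws. Now pushing home.

```bash
python3 -m inch '[[[-0.002,0.01,0],[0,0,0],1],[[-0.004,0.02,0],[0,0,0],1],[[-0.006,0.028,0],[0,0,0],1],[[-0.007,0.035,0],[0,0,0],1],[[-0.007,0.035,0],[0,0,0],1],[[-0.007,0.035,0],[0,0,0],1]]'
python3 -m inch '[[[-0.001,0.005,0],[0,0,0],1],[[-0.002,0.01,0],[0,0,0],1],[[-0.002,0.01,0],[0,0,0],1],[[-0.002,0.01,0],[0,0,0],1]]'
```

```text
time_s: 12.68
tcp_pos: [0.636, -0.1427, 0.0455]
ee_rot: [[-0.982, -0.191, 0.0], [-0.191, 0.982, 0.0], [-0.0, -0.0, -1.0]]
contact_force: [1.4, -1.8, -3.3]
width: 0.0485
time_s: 13.02
tcp_pos: [0.6357, -0.1409, 0.0459]
ee_rot: [[-0.981, -0.192, 0.001], [-0.192, 0.981, -0.002], [-0.001, -0.002, -1.0]]
contact_force: [2.5, -8.3, -2.6]
width: 0.0484
```

```bash
python3 -m inch '[[[-0.001,0.005,0],[0,0,0],1],[[-0.0015,0.008,0],[0,0,0],1],[[-0.0015,0.008,0],[0,0,0],1],[[-0.0015,0.008,0],[0,0,0],1],[[-0.0015,0.008,0],[0,0,0],1]]'; python3 - <<'E'
from m import *
c=bot.capture("wrist"); print(bot.sense()["tcp_pos"],bot.sense()["contact_force"])
for r in hand(c,(117,118,119,120,130),255,400,.049): print(r)
E
```

```text
time_s: 13.43
tcp_pos: [0.6356, -0.1394, 0.0463]
ee_rot: [[-0.981, -0.192, 0.001], [-0.192, 0.981, -0.003], [-0.001, -0.003, -1.0]]
contact_force: [2.7, -9.6, -2.8]
width: 0.0486
[ 0.63558457 -0.13942779  0.04628757] [  3.09264521 -10.58865051  -1.76903571]
(117, [(360, 20.0, -64.4), (370, 23.8, -64.4)])
(118, [(273, -19.7, -64.0), (296, -10.0, -63.9), (298, -8.6, -63.9), (299, -8.6, -63.9), (359, 19.4, -63.9), (371, 24.5, -63.9)])
(119, [(272, -20.4, -63.5), (304, -6.1, -63.5), (358, 18.9, -63.5), (371, 23.7, -63.6)])
(120, [(272, -20.4, -63.0), (305, -5.8, -63.0), (358, 18.9, -63.1), (372, 24.5, -63.1)])
(130, [(272, -20.5, -58.6), (305, -5.8, -58.6), (356, 18.2, -58.6), (371, 24.5, -58.6)])
```

Static again at 10.6 N pushing, so the spindle is home. Now relax, open and slide back to straddle the tail and knob.

```bash
python3 -m inch '[[[0.001,-0.005,0],[0,0,0],1],[[0.002,-0.01,0],[0,0,0],1],[[0.002,-0.01,0],[0,0,0],1],[[0.002,-0.01,0],[0,0,0],-1],[[0.002,-0.01,0],[0,0,0],-1],[[0.002,-0.01,0],[0,0,0],-1],[[0.002,-0.01,0],[0,0,0],-1],[[0.002,-0.01,0],[0,0,0],-1]]'
python3 -m inch '[[[0.007,-0.05,0],[0,0,0],-1],[[0.014,-0.1,0],[0,0,0],-1],[[0.022,-0.15,0],[0,0,0],-1],[[0.029,-0.183,0],[0,0,0],-0.8],[[0.029,-0.183,0],[0,0,0],-0.5],[[0.029,-0.183,0],[0,0,0],-0.3],[[0.029,-0.183,0],[0,0,0],-0.2],[[0.029,-0.183,0],[0,0,0],-0.2]]'; python3 - <<'E'
from m import *
c=bot.capture("wrist"); print(bot.sense()["tcp_pos"],bot.sense()["contact_force"],bot.sense()["width"]); np.savez("pics/w7.npz",**c)
cv2.imwrite("pics/w7.png",cv2.resize(c["img"][60:250,190:450,::-1],None,fx=2,fy=2,interpolation=2))
for r in hand(c,(200,210,215,220,225,230),255,400,.049): print(r)
E
```

```text
time_s: 14.15
tcp_pos: [0.6352, -0.1399, 0.0456]
ee_rot: [[-0.981, -0.192, -0.001], [-0.192, 0.981, 0.0], [0.001, 0.0, -1.0]]
contact_force: [0.3, -0.2, -0.7]
width: 0.0742
time_s: 14.82
tcp_pos: [0.6441, -0.1946, 0.0455]
ee_rot: [[-0.981, -0.192, -0.0], [-0.192, 0.981, 0.0], [0.0, 0.0, -1.0]]
contact_force: [-0.3, 1.4, -0.3]
width: 0.0613
[ 0.64412834 -0.19444233  0.04553486] [-0.22112755  0.42314902 -0.19836962] 0.058006668826845034
(200, [])
(210, [])
(215, [])
(220, [])
(225, [])
(230, [(255, -31.2, -9.5), (355, 19.3, -9.7), (359, 20.8, -9.7), (377, 30.5, -9.3), (382, 32.2, -9.9), (384, 33.9, -9.4), (398, 38.9, -11.6)])
```

```bash
python3 -m inch '[[[0,0,0],[0,0,0],-0.05],[[0,0,0],[0,0,0],-0.05],[[0,0,0],[0,0,0],-0.05],[[0.007,0.0015,0],[0,0,0],0.06],[[0.014,0.003,0],[0,0,0],0.15],[[0.02,0.004,0],[0,0,0],0.24],[[0.026,0.005,0],[0,0,0],0.34],[[0.03,0.006,0],[0,0,0],0.4],[[0.03,0.006,0],[0,0,0],0.4],[[0.03,0.006,0],[0,0,0],0.4]]'; python3 -c "
from h import *
s=bot.sense();print(s['contact_force'],s['torque'],s['tcp_pos'],s['width'])"
```

```text
time_s: 15.7
tcp_pos: [0.6529, -0.194, 0.0452]
ee_rot: [[-0.981, -0.192, -0.001], [-0.192, 0.981, -0.001], [0.001, -0.001, -1.0]]
contact_force: [-1.8, -5.2, -0.8]
width: 0.028
[-1.84261577 -5.22184595 -0.77762163] [-1.47946749  0.35328017  0.48495278] [ 0.65293579 -0.19403635  0.04524507] 0.028030616949557958
```

```bash
python3 -m inch '[[[0.002,0.0005,0],[0,0,0],1],[[0.006,0.001,0],[0,0,0],1],[[0.006,0.001,0],[0,0,0],1],[[0.006,0.001,0],[0,0,0],1]]'; python3 -c "
from h import *
s=bot.sense();print(s['contact_force'],s['torque'],s['tcp_pos'],s['width'])"
```

```text
time_s: 16.03
tcp_pos: [0.654, -0.1937, 0.0451]
ee_rot: [[-0.981, -0.193, -0.003], [-0.193, 0.981, -0.001], [0.003, -0.0, -1.0]]
contact_force: [-2.2, -4.6, -0.7]
width: 0.0283
[-2.23671532 -4.56643567 -0.72906656] [-1.42879916  0.70023251  0.5860534 ] [ 0.65399343 -0.19365801  0.04510295] 0.028318315467406284
```

```bash
python3 -m inch '[[[0,0,0],[0,0,0],-1],[[0,0,0],[0,0,0],-1],[[-0.003,-0.0006,0],[0,0,0],-1],[[-0.01,-0.002,0],[0,0,0],-1],[[-0.017,-0.0034,0],[0,0,0],-1],[[-0.024,-0.005,0],[0,0,0],-1],[[-0.031,-0.006,0],[0,0,0],-1],[[-0.038,-0.0075,0],[0,0,0],-1],[[-0.045,-0.009,0],[0,0,0],-1],[[-0.052,-0.01,0],[0,0,0],-1],[[-0.06,-0.012,0],[0,0,0],-1],[[-0.07,-0.0135,0],[0,0,0],-1]]'; python3 -c "
from h import *
s=bot.sense();print(s['contact_force'],s['torque'],s['tcp_pos'],s['width'])"
```

```text
time_s: 17.03
tcp_pos: [0.634, -0.1969, 0.0457]
ee_rot: [[-0.981, -0.192, 0.0], [-0.192, 0.981, -0.0], [-0.0, -0.0, -1.0]]
contact_force: [-0.7, -0.6, -0.3]
width: 0.0869
[-0.68633998 -0.64403327 -0.29345417] [0.13311874 0.04771683 0.00553825] [ 0.63396166 -0.19689744  0.04565637] 0.08685020835843547
```

```bash
python3 -m inch '[[[0,0,0.1],[0,0,0],-1],[[0,0,0.22],[0,0,0],-1],[[0,0,0.34],[0,0,0],-1],[[0,0.1,0.46],[0,0,0],-1],[[0,0.2,0.56],[0,0,0],-1],[[0,0.3,0.66],[0,0,0],-1],[[0,0.4,0.76],[0,0,0],-1],[[0,0.4,0.78],[0,0,0],-1],[[0,0.4,0.78],[0,0,0],-1],[[0,0.4,0.78],[0,0,0],-1]]'; python3 - <<'E'
from m import *
c=bot.capture("wrist"); print(bot.sense()["tcp_pos"],bot.sense()["contact_force"]); np.savez("pics/w8.npz",**c)
cv2.imwrite("pics/w8.png",cv2.resize(c["img"][60:250,190:450,::-1],None,fx=3,fy=3,interpolation=2))
E
```

```text
time_s: 17.87
tcp_pos: [0.6338, -0.0767, 0.2795]
ee_rot: [[-0.981, -0.192, 0.001], [-0.192, 0.981, 0.001], [-0.001, 0.001, -1.0]]
contact_force: [-0.3, 0.6, 0.1]
width: 0.0876
[ 0.63317849 -0.07729154  0.27795155] [-0.10237099 -0.57244204 -0.95880543]
```

View pics/w8.png

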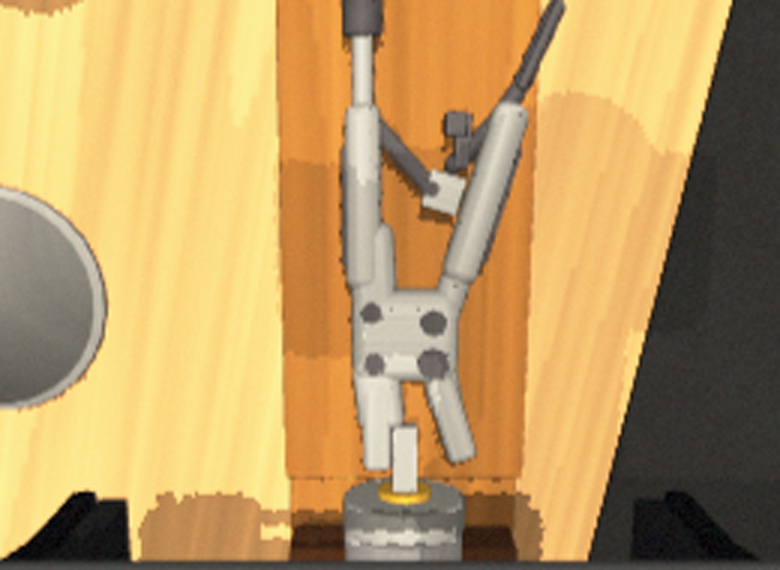

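Sprung open. The bar is between the jaws, its tip at panel (404,425) and bush at 490. The head spans (355-460, 290-380). Measuring the head and how far home the spindle is.

```bash
python3 - <<'E'
from m import *
c=dict(np.load("pics/w8.npz")); P=lambda u,v,z:ray(c,[(190+u/3,60+v/3)],z)[0]
k=[P(u,v,.059) for u,v in [(355,292),(461,290),(357,380),(459,378)]]
print(np.round(k,4), "centre",np.mean(k,0).round(4))
a=P(404,425,.055);b=P(404,490,.055);print("tip",a,"bar to bush",np.linalg.norm(a-b))
f=P(346,120,.05);g=P(348,275,.05);print("handle dir",np.degrees(np.arctan2(*(g-f)[1::-1])))
E=c["extrinsics"];Ki=np.linalg.inv(c["K"])
col=[(v,(E[:3,:3]@(Ki@[324,v,1]*c["range_z"][v,324])+E[:3,3])[2].round(3)) for v in range(196,230)]
print(col); s=bot.sense();print(s["tcp_pos"])
E
```

```text
[[ 0.6465 -0.0911  0.059 ]
 [ 0.6068 -0.0997  0.059 ]
 [ 0.6393 -0.0573  0.059 ]
 [ 0.6002 -0.0657  0.059 ]] centre [ 0.6232 -0.0784  0.059 ]
tip [ 0.61731043 -0.04188057  0.055     ] bar to bush 0.027415591895383916
handle dir 101.38588397903953
[(196, np.float64(0.052)), (197, np.float64(0.053)), (198, np.float64(0.053)), (199, np.float64(0.052)), (200, np.float64(0.041)), (201, np.float64(0.047)), (202, np.float64(0.051)), (203, np.float64(0.055)), (204, np.float64(0.055)), (205, np.float64(0.054)), (206, np.float64(0.054)), (207, np.float64(0.056)), (208, np.float64(0.054)), (209, np.float64(0.055)), (210, np.float64(0.054)), (211, np.float64(0.054)), (212, np.float64(0.054)), (213, np.float64(0.054)), (214, np.float64(0.054)), (215, np.float64(0.054)), (216, np.float64(0.054)), (217, np.float64(0.055)), (218, np.float64(0.054)), (219, np.float64(0.053)), (220, np.float64(0.054)), (221, np.float64(0.055)), (222, np.float64(0.053)), (223, np.float64(0.055)), (224, np.float64(0.054)), (225, np.float64(0.058)), (226, np.float64(0.06)), (227, np.float64(0.06)), (228, np.float64(0.06)), (229, np.float64(0.065))]
[ 0.63317849 -0.07729154  0.27795155]
```

Visible bar is 27.4 mm, down from 31.5 mm as found, so the spindle is home. Grasp the head and lift.

```bash
python3 -m inch '[[[-0.037,-0.005,-0.13],[0,0,0],-1],[[-0.037,-0.005,-0.26],[0,0,0],-1],[[-0.037,-0.005,-0.39],[0,0,0],-1],[[-0.037,-0.005,-0.52],[0,0,0],-1],[[-0.037,-0.005,-0.62],[0,0,0],-1],[[-0.037,-0.005,-0.7],[0,0,0],-1],[[-0.037,-0.005,-0.76],[0,0,0],-1],[[-0.037,-0.005,-0.785],[0,0,0],-1],[[-0.037,-0.005,-0.785],[0,0,0],-1],[[-0.037,-0.005,-0.785],[0,0,0],-0.3]]'
python3 -m inch '[[[0,0,0],[0,0,0],-0.1],[[0,0,0],[0,0,0],1],[[0,0,0],[0,0,0],1],[[0,0,0],[0,0,0],1],[[0,0,0],[0,0,0],1],[[0,0,0],[0,0,0],1],[[0,0,0],[0,0,0],1],[[0,0,0.015],[0,0,0],1],[[0,0,0.03],[0,0,0],1],[[0,0,0.05],[0,0,0],1],[[0,0,0.08],[0,0,0],1],[[0,0,0.08],[0,0,0],1]]'
```

```text
time_s: 18.75
tcp_pos: [0.6214, -0.0798, 0.0424]
ee_rot: [[-0.982, -0.19, -0.003], [-0.19, 0.982, -0.0], [0.003, 0.0, -1.0]]
contact_force: [-0.2, 0.3, 0.1]
width: 0.0846
time_s: 19.75
tcp_pos: [0.6227, -0.0785, 0.0698]
ee_rot: [[-0.981, -0.192, 0.0], [-0.192, 0.981, -0.0], [0.0, -0.0, -1.0]]
contact_force: [1.5, 0.8, -4.1]
width: 0.0418
```

```bash
python3 -m inch '[[[0,0,0.12],[0,0,0],1],[[0,0,0.25],[0,0,0],1],[[-0.1,0.01,0.27],[0,0,-0.03],1],[[-0.2,0.025,0.27],[0,0,-0.07],1],[[-0.3,0.04,0.27],[0,0,-0.11],1],[[-0.4,0.055,0.27],[0,0,-0.14],1],[[-0.5,0.07,0.27],[0,0,-0.164],1],[[-0.577,0.078,0.27],[0,0,-0.164],1],[[-0.577,0.078,0.27],[0,0,-0.164],1],[[-0.577,0.078,0.2],[0,0,-0.164],1],[[-0.577,0.078,0.1],[0,0,-0.164],1],[[-0.577,0.078,0.02],[0,0,-0.164],1]]'
python3 -m inch '[[[0,0,-0.09],[0,0,0],1],[[0,0,-0.15],[0,0,0],1],[[0,0,-0.19],[0,0,0],1],[[0,0,-0.212],[0,0,0],1],[[0,0,-0.222],[0,0,0],1],[[0,0,-0.222],[0,0,0],1],[[0,0,-0.222],[0,0,0],1]]'; python3 -c "
from h import *
s=bot.sense();print(s['contact_force'],s['tcp_pos'])"
```

```text
time_s: 20.75
tcp_pos: [0.4492, -0.0551, 0.0737]
ee_rot: [[-0.991, 0.135, 0.001], [0.135, 0.991, 0.0], [-0.001, 0.001, -1.0]]
contact_force: [-0.5, -0.4, -4.8]
width: 0.0421
time_s: 21.33
tcp_pos: [0.4506, -0.0549, 0.0082]
ee_rot: [[-0.991, 0.134, 0.002], [0.134, 0.991, 0.0], [-0.002, 0.001, -1.0]]
contact_force: [-0.1, -0.2, -3.7]
width: 0.0419
[-0.08378134 -0.17597487 -3.73557378] [ 0.45063136 -0.05488902  0.00819278]
```

```bash
python3 -m inch '[[[0,0,-0.004],[0,0,0],1],[[0,0,-0.007],[0,0,0],1],[[0,0,-0.007],[0,0,0],1],[[0,0,-0.007],[0,0,0],1]]'
python3 -m inch '[[[0,0,0],[0,0,0],0],[[0,0,0],[0,0,0],-0.5],[[0,0,0],[0,0,0],-1],[[0,0,0],[0,0,0],-1],[[0,0,0],[0,0,0],-1],[[0,0,0],[0,0,0],-1],[[0,0,0],[0,0,0],-1],[[0,0,0],[0,0,0],-1],[[0,0,0.1],[0,0,0],-1],[[0,0,0.2],[0,0,0],-1],[[0,0,0.33],[0,0,0],-1],[[0,0,0.46],[0,0,0],-1]]'
python3 -m inch '[[[0,0.1,0.13],[0,0,0],-1],[[0,0.2,0.26],[0,0,0],-1],[[0,0.3,0.39],[0,0,0],-1],[[-0.05,0.44,0.45],[0,0,0],-1],[[-0.1,0.58,0.45],[0,0,0],-1],[[-0.15,0.7,0.45],[0,0,0],-1],[[-0.15,0.8,0.45],[0,0,0],-1],[[-0.15,0.8,0.45],[0,0,0],-1],[[-0.15,0.8,0.45],[0,0,0],-1]]'
python3 - <<'E'
from m import *
c=bot.capture("top"); np.savez("pics/t9.npz",**c); print(bot.sense()["tcp_pos"])
cv2.imwrite("pics/t9.png",cv2.resize(c["img"][95:235,245:445,::-1],None,fx=4,fy=4,interpolation=2))
t=bot.capture("side"); E=c["extrinsics"]
m=(c["img"].max(2)>75); Ki=np.linalg.inv(c["K"])
z=[]
for v in range(175,222):
    for u in range(310,400):
        if m[v,u]: z.append((E[:3,:3]@(Ki@[u,v,1]*c["range_z"][v,u])+E[:3,3])[2])
print("heights over mat, pliers",np.percentile(z,[5,50,95]))
E
```

```text
time_s: 21.67
tcp_pos: [0.4508, -0.0548, 0.0071]
ee_rot: [[-0.991, 0.134, 0.002], [0.134, 0.991, 0.0], [-0.002, 0.0, -1.0]]
contact_force: [-2.5, 0.2, 7.3]
width: 0.0418
time_s: 22.67
tcp_pos: [0.4489, -0.0552, 0.1444]
ee_rot: [[-0.991, 0.135, -0.002], [0.135, 0.991, -0.0], [0.002, -0.001, -1.0]]
contact_force: [1.2, -0.2, -0.7]
width: 0.087
time_s: 23.42
tcp_pos: [0.4042, 0.1875, 0.2783]
ee_rot: [[-0.992, 0.13, 0.0], [0.13, 0.992, 0.0], [-0.0, 0.0, -1.0]]
contact_force: [0.1, 0.1, -0.5]
width: 0.0874
[0.40428127 0.18590484 0.27804435]
heights over mat, pliers [0.00853486 0.02039244 0.02474577]
```

View pics/t9.png

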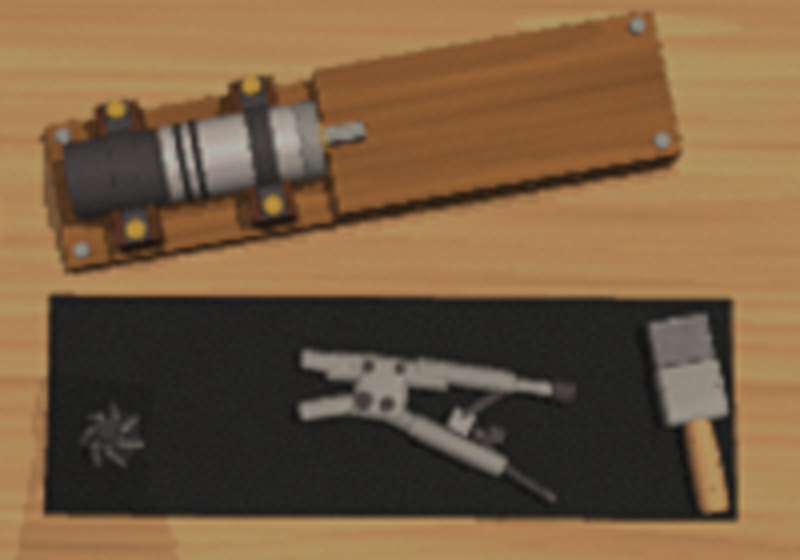

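The pliers lie open and flat on the mat, with the head at (382,390) and the whole tool inside the mat. The burr and brush are unmoved, and the spindle tip has gone from 373 to 366, so it is home. Handing in.

```bash
python3 -c "
from rig import bot
print(bot.job_done())"
```

```text
the job is handed in; nothing more can be done
None
```

I ran the full end-float check and handed the job in at about 23.5 s of the 61 s allowed; no verdict was reported.

- **Locking:** I set the pliers on the ledge with the spindle between the jaws and squeezed until they locked. With the grip slackened to 56 mm the handles stayed shut.
- **Draw out and push home:** The pull held still at about 12 N and the push at about 10.6 N, both well above the 3 N drag, so I took each as being on its stop. I did not see the outer stop directly.
- **Release and return:** Pinching the tail and knob sprang the pliers open. I lifted them off by the head and laid them back on the mat.

**Last checks:**
- The pliers look open and flat, entirely on the mat, with the head near (0.451, -0.055) and their upper surface about 20–25 mm above the bench, as it should be when lying flat.
- The burr and brush look unmoved, and the arm is clear.
- The visible spindle is 27.4 mm, against about 31.5 mm as found and 27 mm expected when home.

**What disagreed:**
- The finger opening on the locked handles read 48.7 mm instead of 46. The handle ends measured about 45–46 mm over both, so I put the difference down to the handles bulging where the pads sat.
- The jaws slipped on the spindle: by about 2 mm on the draw, and by a similar amount on the push.

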